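Fetch the soap bar from behind the bottle and tub and put it in its soap box

ROBOT

A 6-joint arm with a two-finger parallel gripper is mounted at the origin on the work surface. World frame = base frame: x ahead of the robot, y to its left, z up, the work surface at z = 0. Lengths are in mm, angles in rad, forces in N, time in s.
With the tool pointing down it reaches from about 400 to 925 mm from the base axis. Payload 12.5 kg.
Tool frame: the origin (TCP) lies midway between the tips of the shut fingers; the grasp point (between the pads) lies 19 mm behind it; z points along the fingers, y is the line along which they close (so a half turn about z gives the same grasp; the last joint's range is limited). The gripper opens to 95 mm and grips with 3 to 60 N. Pads are 20 mm wide; open, the fingers measure 119 mm over their backs; the gripper's body (75 mm by 180 mm) begins 59 mm behind the grasp point.
Start: joints at [-1.337, 0.491, 1.559, -0, 1.092, -0.106], TCP at [208.335, -589.274, 214.661] pointing down, gripper open.
Joint ranges: [-3.1, 3.1], [-0.84, 2.19], [0.05, 2.79], [-1.13, 4.28], [0.06, 2.93], [-2.69, 2.69]. Speed limits (rad/s): [2.22, 2.22, 2.79, 3.14, 3.14, 3.14].

INTERFACE

Orientations are given as [roll, pitch, yaw] about the fixed x, y, z axes, in that order (R = Rz(yaw) Ry(pitch) Rx(roll)).
In Python, from cell import env gives the robot as it stands.
- The arm moves only by the tool arm_command, never from a script. Its argument "targets" is a list of rows, each a list of 5 numbers: the shift along the tool's x, y, z in mm, then the turn about the tool's z in degrees, then the opening, from 0 (shut) to 1 (fully open). In form: [[tx, ty, tz, roll, fingers], ...]. A call has 1 to 5 rows; each row is the pose to reach, as a shift and turn from the pose commanded when the call began, along the tool's axes at that moment; what a row does not reach only later rows make up. A row lasts 1/10 s, in which the tool goes at most 50 mm and 8.59 degrees, less where a joint would pass 70% of its speed; a pose out of reach is approached as far as the arm can. A call with a gripper value outside its range is refused whole. The fingers move at their own pace and stop on an object; the grip force is fixed at half the most. Time passes only in rows, so rows that repeat a pose let the fingers close. It gives the time, the measured TCP pose, the force, the opening and the grip force at its end, in the units of the state.
- env.state(): the state, without advancing time (a new reading comes with each control period).
- env.read_camera(name): name is "scene" or "top"; returns a dict with "frame" (420x560x3 uint8, red, green, blue), "vertical_fov" (degrees; the focal length in pixels is half the picture's height over the tangent of half this angle, whatever the lens; pixels are square), "cx", "cy" (the principal point, pixels), "world_from_camera" (4x4, takes a point from camera to world coordinates). Camera axes: x right, y down, z forward; pixel columns grow to the right and rows downward; lengths in mm; the calibration is good to about 2 mm. A picture is of the moment at which its call begins. There is no depth.
- env.job_done(): hands the job in; it is judged then, once.
The state is a dict: "t": time; "joints": joint angles; "qvel": joint speeds; "tau": joint torques, N m; "eef_pos": TCP position; "tcp_rot": TCP orientation; "ft_force": force on the tool from outside, world axes, zero at the start; "moment": the same for the moment, N m; "opening": opening from 0.0 (shut) to 1.0 (fully open); "grip_force": force on a finger pad.
Only numpy, scipy, OpenCV 4.12 (cv2) and the standard library are available. Lean on these libraries where they do the work, as an engineer would, in place of code of your own. Each camera call takes 0.05 s, during which the arm holds its last target. There are 200 camera calls.

TASK

The bar of stain soap has ended up behind the detergent bottle and the powder tub in the laundry caddy: clear both out of the caddy and stand them together on the drip tray, then fetch the bar, lay it flat in its hinged soap box and shut the lid fully. Finally stand the bottle and the tub upright back, each in the bay it came from, on the spot where it stood. Set things down rather than drop them, let nothing topple, and leave the measuring cup, the spray can and the scrubbing brush alone.

Things in the scene. Friction and masses are not known exactly. Their poses are not given: they have to be found in the camera images.
- detergent_bottle: White round bottle with sloping shoulder and a narrow cap. 205 mm tall; body 70 mm across up to 120 mm high; cap 42 mm across from 163 mm up to the top. About 0.45 kg. Starts in one of the caddy's bays. Grip it by the cap from above; the cap does not turn. Origin: centre of its underside, z up.
- powder_tub: Low stout white round tub with a wide screw cap. 124 mm tall; body 74 mm across up to 76 mm high; cap 58 mm across from 90 mm up to the top. About 0.40 kg. Starts in one of the caddy's bays. Grip it by the cap from above; the cap does not turn. Origin: centre of its underside, z up.
- soap_bar: Cream block of laundry soap, rigid, 42 (x) by 60 (y) by 32 mm tall, about 0.11 kg, lying flat in the caddy's lane behind the middle bay, almost touching the bottle or tub there, long side roughly along the caddy's y. Origin: centre of its underside. Held across its 60 mm length, fingertips 14 mm above its underside, the fingers stay above the soap box's low rim and clear of its open lid.
- caddy: Dark grey open tray, fixed, 180 (x) by 280 mm (y), walls 40 high, walls and floor 4 mm thick. Origin: centre of its underside. At its front (-x) are three bays, centred at x = -45, y = -91, 0, +91 mm, parted by 3 mm walls 40 mm high from the front wall to x = -24; the bottle, the tub and the measuring cup stand one in each, the cup at an end. Behind, one open lane runs the whole width.
- drip_tray: Empty shallow white tray, fixed, 200 (x) by 120 mm (y), rim 14 mm high, walls and floor 4 mm thick, left or right of the caddy: the side area on which the bottle and the tub are stood meanwhile (along its x they fit 90 mm apart). Origin: centre of its underside.
- soap_box: White hinged soap box, fixed, across the caddy from the drip tray. Shut: 66 (x) by 86 (y) by 43 mm tall. Origin: centre of its underside. Base 14 mm high, walls and floor 3 mm (inside 60 by 80 mm); deep lid from 14 to 43 mm. Lid's tongue: 20 mm wide (y), 6 thick, middle of the front edge; shut, it spans x = -33 to -57, z = 16 to 22 mm. Hinge axis along y at x = +33, z = 14 mm.
- soap_box_lid (a joint): Lid angle: 0 shut (as at the start), grows as the front edge swings up and back, stop at 2.0 rad. Stiff hinge (0.03 N m): the lid stays where it is left. Its tongue can be pinched across its width from above, just in the fingertips, and led round the hinge with the tool upright: it pivots between the fingers. Can be pressed shut from above.
- measuring_cup: White open measuring cup, 68 mm across, 65 mm tall, standing in the left or right end bay of the caddy; low enough to work over, to be left alone where it stands. Origin: centre of its underside.
- starch_can: Slim metal spray can with a white cap, 56 mm across, 178 mm tall, standing beside the far left corner of the caddy; to be left alone. Origin: centre of its underside.
- scrub_brush: Wooden scrubbing brush, 36 by 115 mm, 30 mm tall, lying bristles down between the robot and the caddy; to be left alone. Origin: centre of its underside.
There are look-alikes about, which are no part of the job. Of the things shaped like the drip_tray, the white one is meant.

How it is judged (in metres and radians):
On the way, in this order (a step that is already met when the one before it is completed fails the run):
1. the bottle and the tub stand upright on the drip tray, let go (x of detergent_bottle in the frame of drip_tray between -0.075 and 0.075 m and y of detergent_bottle in the frame of drip_tray between -0.032 and 0.032 m and z of each of detergent_bottle, powder_tub in the frame of drip_tray below 0.01 m and angle between each of detergent_bottle, powder_tub's own z axis and vertical below 0.1 rad and linear speed of each of detergent_bottle, powder_tub below 0.02 m/s and angular speed of each of detergent_bottle, powder_tub below 0.2 rad/s and contact force between the fingers and detergent_bottle below 0.1 N and x of powder_tub in the frame of drip_tray between -0.075 and 0.075 m and y of powder_tub in the frame of drip_tray between -0.032 and 0.032 m and contact force between the fingers and powder_tub below 0.1 N), for 0.2 s.
2. the soap bar lies flat in the base of the open soap box, let go (x of soap_bar in the frame of soap_box between -0.014 and 0.014 m and y of soap_bar in the frame of soap_box between -0.016 and 0.016 m and z of soap_bar in the frame of soap_box below 0.008 m and angle between soap_bar's own z axis and vertical below 0.1 rad and value of joint soap_box_lid above 0.8 rad and linear speed of soap_bar below 0.02 m/s and angular speed of soap_bar below 0.2 rad/s and contact force between the fingers and soap_bar below 0.1 N), for 0.2 s.
3. the lid is shut over the soap bar (x of soap_bar in the frame of soap_box between -0.014 and 0.014 m and y of soap_bar in the frame of soap_box between -0.016 and 0.016 m and z of soap_bar in the frame of soap_box below 0.008 m and angle between soap_bar's own z axis and vertical below 0.1 rad and value of joint soap_box_lid below 0.07 rad), for 0.2 s.
At the end, for the whole second after the job is handed in: The bottle and the tub each stand upright within 15 mm of where they stood at the start, in their own bays, and the soap bar lies flat inside the soap box with the lid shut (under 0.07 rad); all released and at rest (all of step 3 and distance of each of detergent_bottle, powder_tub from where it was at the start of the episode below 0.015 m and angle between each of detergent_bottle, powder_tub's own z axis and vertical below 0.1 rad and linear speed of each of detergent_bottle, powder_tub, soap_bar below 0.02 m/s and angular speed of each of detergent_bottle, powder_tub, soap_bar below 0.2 rad/s and contact force between the fingers and detergent_bottle below 0.1 N and contact force between the fingers and powder_tub below 0.1 N); the robot touches nothing.
It fails at once if the bottle or the tub topples (leans over 0.5 rad) (angle between any of detergent_bottle, powder_tub's own z axis and vertical above 0.5 rad).
It fails at once if the bottle, the tub or the soap bar is dropped (falls free faster than 0.8 m/s) ((linear speed of detergent_bottle above 0.8 m/s and contact force between the fingers and detergent_bottle below 0.05 N) or (linear speed of powder_tub above 0.8 m/s and contact force between the fingers and powder_tub below 0.05 N) or (linear speed of soap_bar above 0.8 m/s and contact force between the fingers and soap_bar below 0.05 N)).
It fails at once if the measuring cup, the spray can or the brush is shifted by more than 15 mm (distance of any of measuring_cup, starch_can, scrub_brush from where it was at the start of the episode above 0.015 m).
It also fails if it takes over 147 s, if anything falls off the work surface, if the arm or the gripper's body presses on something with over 40 N, if the wrist force passes 120 N, or if a joint passes its speed limit or range.

## Working session

There is one attempt and no reset: what is moved stays moved. The work goes in short steps, Python scripts to look and compute and a tool call to move; the robot and the scene stay as the last step left them, time stands still between calls to the robot, and variables do not carry over. Pictures are saved under pics/ and viewed, at most 14 in all, crops included, and the job is handed in when it is done.

Besides the shell and the picture viewer there is one more tool, called after "Request:" by a JSON object that holds its "fn" and its "kwargs". arm_command: Moves the arm, as the interface text tells. Its arguments: {"type":"object","properties":{"targets":{"type":"array","items":{"type":"array","items":{"type":"number"}}}},"required":["targets"]}

```bash
mkdir -p pics; ls
cat > h.py <<'E'
from cell import env
import numpy as np, cv2
def cam(n):
    c=env.read_camera(n); f=c["frame"]; F=f.shape[0]/2/np.tan(np.radians(c["vertical_fov"]/2))
    return c,f,F
def save(n,p,crop=None,k=1):
    c,f,F=cam(n)
    if crop: x0,y0,x1,y1=crop; f=f[y0:y1,x0:x1]
    if k!=1: f=cv2.resize(f,None,fx=k,fy=k,interpolation=cv2.INTER_CUBIC)
    cv2.imwrite("pics/"+p,f[:,:,::-1])
def px2w(c,F,u,v,z):
    T=np.array(c["world_from_camera"]); d=T[:3,:3]@np.array([(u-c["cx"])/F,(v-c["cy"])/F,1]); o=T[:3,3]
    return (o+d*(z-o[2])/d[2])[:2].round(1)
def w2px(c,F,p):
    T=np.linalg.inv(np.array(c["world_from_camera"])); q=T[:3,:3]@np.array(p)+T[:3,3]
    return (q[:2]/q[2]*F+[c["cx"],c["cy"]]).round(1)
E
python3 - <<'E'
from h import *
for n in("scene","top"):
    c,f,F=cam(n); save(n,n+"0.png",None,1.42); print(n,F,c["cx"],c["cy"],np.array(c["world_from_camera"]).round(3).tolist())
s=env.state(); print({k:s[k] for k in("t","eef_pos","tcp_rot","opening")})
E
```

```text
pics
scene 520.5796557908974 272.0141502141889 201.71069911243316 [[0.079, 0.634, -0.769, 1496.114], [0.997, -0.041, 0.069, -5.991], [0.012, -0.772, -0.635, 905.362], [0.0, 0.0, 0.0, 1.0]]
top 495.6130904448382 277.2288621478965 215.90123832573389 [[-0.026, -0.999, 0.047, 385.195], [-1.0, 0.026, -0.007, 100.335], [0.006, -0.047, -0.999, 1350.073], [0.0, 0.0, 0.0, 1.0]]
{'t': 0.2, 'eef_pos': array([ 208.30185302, -589.13285438,  214.28357031]), 'tcp_rot': array([-3.14095449e+00, -4.68228543e-05,  3.39795889e-01]), 'opening': 0.9992410487078084}
```

View pics/scene0.png

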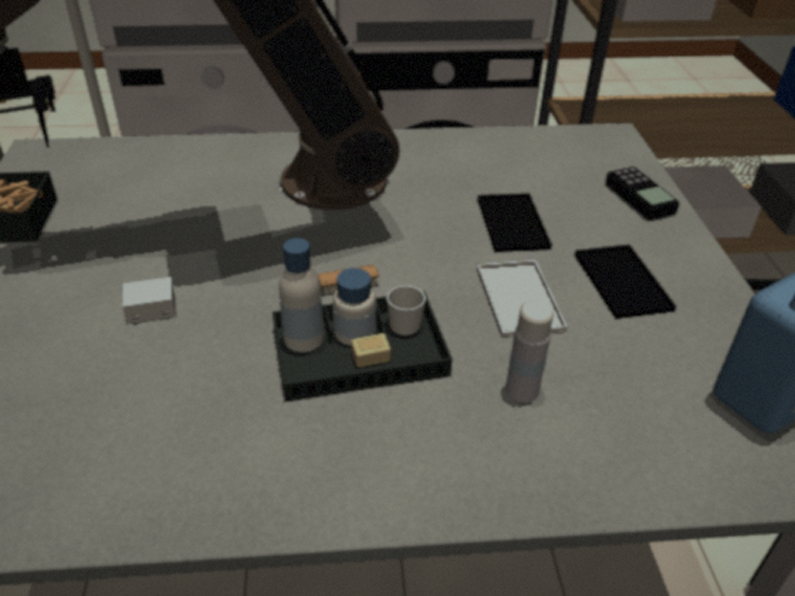

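View pics/top0.png

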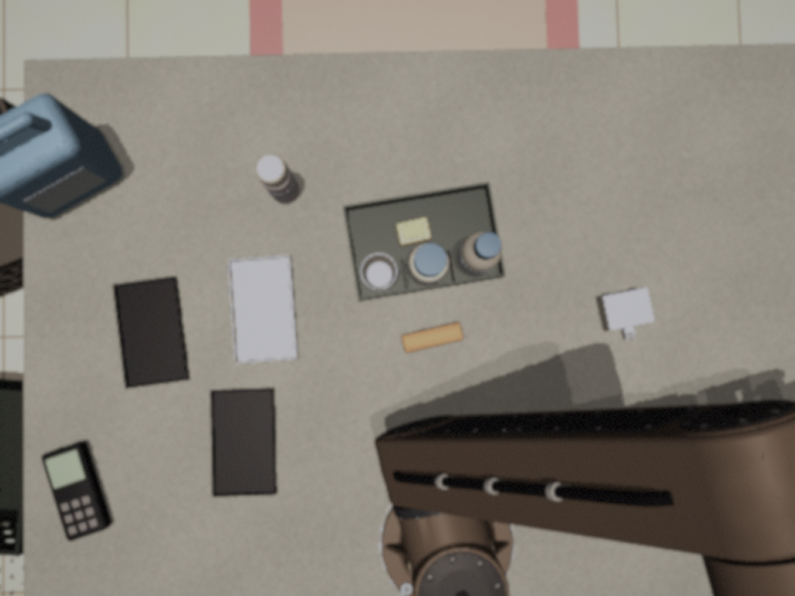

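The scene shows the bottle, tub and cup from right to left in the top view (top0 px 487,245; 430,260; 379,272). The soap bar is at (414,231), the soap box at (627,310), the can at (272,170) and the brush at (432,337). Three things are shaped like the drip tray: black at (151,330), black at (243,440) and white at (264,308). The white one fits the description. I'll measure and make a crop to confirm.

```bash
cat > m.py <<'E'
from h import *
c,f,F=cam("top"); hsv=cv2.cvtColor(f,cv2.COLOR_RGB2HSV)
def roi(m,r):
    o=np.zeros_like(m); x0,y0,x1,y1=r; o[y0:y1,x0:x1]=m[y0:y1,x0:x1]; return o
def comps(name,m,r,z,amin=60):
    m=roi(m,r); cs,_=cv2.findContours(m,cv2.RETR_EXTERNAL,cv2.CHAIN_APPROX_NONE)
    for k in sorted(cs,key=cv2.contourArea)[::-1][:2]:
        if cv2.contourArea(k)<amin: continue
        w=np.array([px2w(c,F,*p[0],z) for p in k],np.float32)
        R=cv2.minAreaRect(w); print(name,cv2.contourArea(k),cv2.minAreaRect(k)[0],"->",np.round(R[0],1),np.round(R[1],1),round(R[2],1))
blue=cv2.inRange(hsv,(95,70,60),(125,255,255))
comps("tubcap",blue,(285,160,325,205),124)
comps("botcap",blue,(328,155,360,190),205)
yel=cv2.inRange(hsv,(18,45,120),(40,255,255)); comps("soap",yel,(270,145,315,180),36)
wh=cv2.inRange(hsv,(0,0,150),(180,60,255))
g=f.min(axis=2)
print(g[217,186],g[200,220],g[217,440],g[217,480])
bright=((g>150)*255).astype(np.uint8)
comps("tray",bright,(150,170,220,265),14)
comps("box",bright,(415,195,470,245),43)
dark=((f.max(axis=2)<85)*255).astype(np.uint8); comps("caddy",cv2.morphologyEx(dark,cv2.MORPH_CLOSE,np.ones((3,3))),(235,120,365,220),40)
E
python3 - <<'E'
from m import *
a=cv2.resize(f[165:265,145:225],None,fx=4,fy=4,interpolation=3); b=cv2.resize(f[120:220,235:335+30],None,fx=4,fy=4,interpolation=3)
cv2.imwrite("pics/c1.png",np.hstack([a,b])[:,:795,::-1])
E
```

```text
183 141 181 142
tray 3212.5 (183.92633056640625, 217.50547790527344) -> [450.2 342. ] [205.3 121.2] 3.2
box 838.5 (443.8655090332031, 220.68142700195312) -> [ 422.4 -349.5] [87.3 88. ] 10.6
caddy 410.5 (296.0810852050781, 156.4864959716797) -> [603.6  36.1] [104.7 272.7] 8.2
caddy 184.0 (323.3016662597656, 185.0031280517578) -> [525.5 -33.7] [76.2 54.5] 25.7
```

View pics/c1.png

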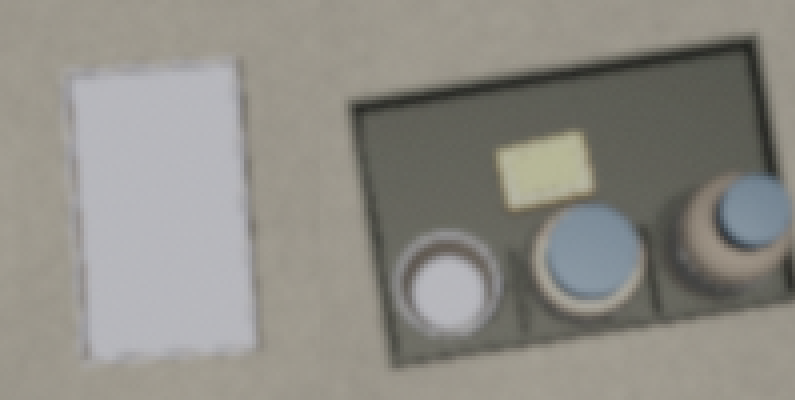

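The white tray is confirmed in the crop (left), with its long side along x. The caddy corners, the blue caps and the soap bar at crop px (545,170) are clear. I'll refine these with adjusted thresholds.

Run:
```python
from m import *
print("hsv",hsv[162,291],hsv[183,303],hsv[172,343],hsv[150,270])
S=hsv[...,1]; 
blue=cv2.inRange(hsv,(98,55,60),(125,255,255)); 
comps("tubcap",blue,(285,160,325,205),124); comps("botcap",blue,(328,155,360,190),205)
yel=cv2.inRange(hsv,(18,int(S[162,291]*.65),110),(45,255,255)); comps("soap",yel,(274,148,310,176),34)
print("caddycorners@40",[px2w(c,F,235+(x-320)/4,120+y/4,40).tolist() for x,y in((351,102),(757,38),(392,367))],px2w(c,F,504/1.42,276/1.42,40))
b=((g>165)*255).astype(np.uint8); comps("box",b,(415,195,470,245),43)
# tongue: sides
top=cv2.morphologyEx(roi(b,(415,195,470,245)),cv2.MORPH_OPEN,np.ones((11,11)))
comps("boxonly",top,(415,195,470,245),43)
a=cv2.resize(f[195:245,415:475],None,fx=7,fy=7,interpolation=3)
cs,fs,Fs=cam("scene"); h=cv2.resize(fs[160:290,185:325],None,fx=3,fy=3,interpolation=3)
o=np.zeros((400,800,3),np.uint8); o[:350,:420]=a; o[:390,420:800]=h[:390,:380]
cv2.imwrite("pics/c2.png",o[:,:,::-1])
```

```text
182 140 182 142
tray 3208.0 (183.90792846679688, 217.50682067871094) -> [450.2 342.2] [205.4 121.2] 3.1
box 837.5 (443.782470703125, 220.69947814941406) -> [ 422.4 -349.5] [87.5 87.8] 10.4
caddy 414.5 (296.0810852050781, 156.4864959716797) -> [603.7  36.2] [104.7 272.6] 8.2
caddy 182.0 (323.6866149902344, 185.1905975341797) -> [525.  -34.7] [75.3 54.5] 26.7
hsv [ 30  42 183] [103  44 158] [104  47 152] [33 27 96]
soap 382.5 (290.7941589355469, 162.17648315429688) -> [589.4  50.6] [47.6 65. ] 12.5
caddycorners@40 [[636.3, 177.6], [672.7, -94.2], [459.0, 154.5]] [ 498.3 -117. ]
box 733.0 (443.1512145996094, 219.5389862060547) -> [ 425.6 -347.8] [78.1 84.3] 9.9
boxonly 677.5 (442.5, 217.5) -> [ 430.9 -346.3] [82.4 66.2] 88.6
```

View pics/c2.png

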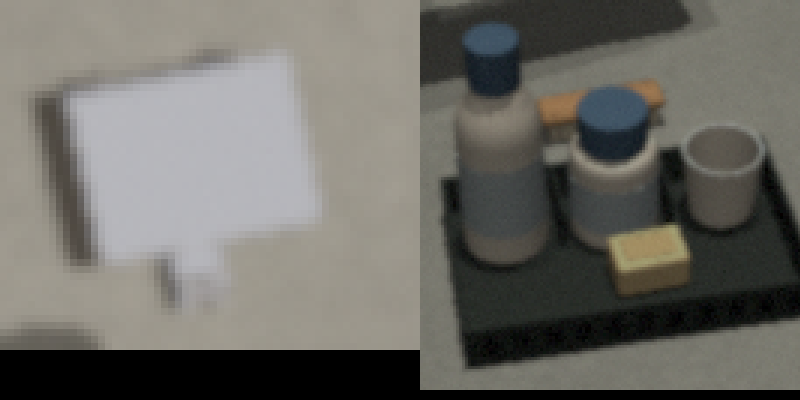

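The crop shows the soap box with its tongue toward the front (crop px 200,303) and the lid corners at (67,92), (292,52), (320,222) and (98,262). On the right are the bottle cap, tub cap and soap bar as seen from the scene camera. Next I'll locate the caps from both cameras.

```bash
python3 - <<'E' | grep -v -E "^(tray|box |caddy|[0-9])"
from m import *
blue=cv2.inRange(hsv,(90,36,90),(120,255,255))
comps("tubcap",blue,(287,160,325,205),124); comps("botcap",blue,(330,155,360,190),205)
cs,fs,Fs=cam("scene"); hs=cv2.cvtColor(fs,cv2.COLOR_RGB2HSV)
# scene: cap top ellipse centres (crop px from c2 picture, scale 3)
for n,(x,y),z in(("bot",(491,40),205),("tub",(613,108),124),("soap",(650,245),36)):
    print(n,px2w(cs,Fs,185+(x-420)/3,160+y/3,z))
print("box corners",[px2w(c,F,415+x/7,195+y/7,43).tolist() for x,y in((67,92),(292,52),(320,222),(98,262))],"tongue",px2w(c,F,415+200/7,195+303/7,19),px2w(c,F,415+194/7,195+157/7,43))
print("tray corners",[px2w(c,F,145+x/4,165+y/4,14).tolist() for x,y in((66,75),(238,62),(256,352),(84,362))])
print("box in scene",[px2w(cs,Fs,x/1.42,y/1.42,43).tolist() for x,y in((123,286),(171,280),(173,302),(125,308))])
E
```

```text
tubcap 340.5 (302.7500305175781, 182.25001525878906) -> [524.6  25.7] [49.3 54.7] 43.3
botcap 210.0 (343.5000305175781, 172.00001525878906) -> [536.9 -64.8] [34.6 41.4] 43.5
bot [537.9 -65.5]
tub [524.8  25.8]
soap [592.3  51. ]
```

```bash
python3 - <<'E' | grep "^>"
from m import *
cs,fs,Fs=cam("scene")
print(">box corners",[px2w(c,F,415+x/7,195+y/7,43).tolist() for x,y in((67,92),(292,52),(320,222),(98,262))],"tongue",px2w(c,F,415+200/7,195+303/7,19))
print(">tray corners",[px2w(c,F,145+x/4,165+y/4,14).tolist() for x,y in((66,75),(238,62),(256,352),(84,362))])
print(">box in scene",[px2w(cs,Fs,x/1.42,y/1.42,43).tolist() for x,y in((123,286),(171,280),(173,302),(125,308))])
print(">can",px2w(c,F,271/1.42,170/1.42,178))
E
```

```text
>box corners [[456.8, -299.7], [469.8, -385.6], [405.2, -393.5], [392.3, -308.9]] tongue [ 375.7 -355. ]
>tray corners [[542.6, 401.0], [548.5, 284.7], [352.5, 276.3], [348.8, 391.8]]
>box in scene [[419.5, -392.6], [407.5, -308.1], [470.8, -295.6], [481.7, -377.2]]
>can [674.9 291.8]
```

Request:
{"fn": "arm_command", "kwargs": {"targets": [[0,0,-50,8,1],[0,0,-50,16,1],[0,0,-50,19.5,1],[0,0,-50,19.5,1]]}}

```text
t: 0.95
eef_pos: [208.3, -589.2, 264.9]
tcp_rot: [3.141, -0.0, -0.001]
ft_force: [0.0, 0.2, 0.3]
opening: 1.001
grip_force: 0.0
```

Request:
{"fn": "arm_command", "kwargs": {"targets": [[26,-42,0,0,1],[52,-84,0,0,1],[78,-126,0,0,1],[104,-168,0,0,1],[130,-210,0,0,1]]}}

```text
t: 1.45
eef_pos: [339.1, -377.6, 264.6]
tcp_rot: [-3.142, -0.0, 0.001]
ft_force: [0.8, -1.3, 0.4]
opening: 1.0
grip_force: 0.0
```

Request:
{"fn": "arm_command", "kwargs": {"targets": [[26,-42,0,0,1],[52,-84,0,0,1],[78,-126,0,0,1],[104,-168,0,0,1],[130,-210,0,0,1]]}}

```text
t: 1.95
eef_pos: [469.2, -167.5, 264.7]
tcp_rot: [3.141, -0.0, 0.002]
ft_force: [-0.0, -0.9, 0.3]
opening: 1.0
grip_force: 0.0
```

Request:
{"fn": "arm_command", "kwargs": {"targets": [[23,-35,0,0,1],[46,-70,0,0,1],[68.5,-104.5,0,0,1],[68.5,-104.5,0,0,1]]}}

```text
t: 2.35
eef_pos: [538.8, -61.6, 264.2]
tcp_rot: [-3.141, -0.0, 0.006]
ft_force: [-1.1, -0.2, -0.2]
opening: 1.001
grip_force: 0.0
```

Request:
{"fn": "arm_command", "kwargs": {"targets": [[0,0,30,0,1],[0,0,60,0,1],[0,0,88,0,1],[0,0,88,0,1]]}}

```text
t: 2.75
eef_pos: [535.3, -65.1, 173.7]
tcp_rot: [-3.14, 0.006, 0.001]
ft_force: [0.0, -0.0, 0.3]
opening: 0.999
grip_force: 0.0
```

Run:
```python
from h import *
s=env.state(); print(s["eef_pos"],s["tcp_rot"])
c,f,F=cam("top"); a=cv2.resize(f[130:230,260:400],None,fx=3,fy=3,interpolation=3)
c,f,F=cam("scene"); b=cv2.resize(f[120:270,170:320],None,fx=2.4,fy=2.4,interpolation=3)
o=np.zeros((360,780,3),np.uint8); o[:300,:420]=a; o[:360,420:780]=b
cv2.imwrite("pics/c3.png",o[:,:,::-1])
```

```text
[535.34338836 -65.10399792 173.70913184] [-3.14032807e+00  5.82417924e-03  6.78781302e-04]
```

View pics/c3.png

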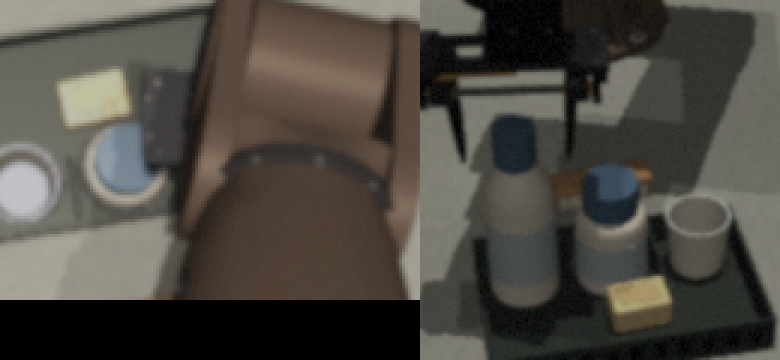

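The fingers straddle the cap (scene crop px 462 and 570, cap at 514), so I'll grip and lift.

Request:
{"fn": "arm_command", "kwargs": {"targets": [[0,0,0,0,0.5],[0,0,0,0,0.3],[0,0,0,0,0],[0,0,0,0,0],[0,0,0,0,0]]}}

```text
t: 3.35
eef_pos: [537.2, -65.0, 176.9]
tcp_rot: [3.141, -0.0, -0.0]
ft_force: [0.2, 0.5, -0.4]
opening: 0.633
grip_force: 0.0
```

Request:
{"fn": "arm_command", "kwargs": {"targets": [[0,0,0,0,0],[0,0,0,0,0],[0,0,-5,0,0],[0,0,-15,0,0],[0,0,-30,0,0]]}}

```text
t: 3.85
eef_pos: [536.6, -64.8, 206.6]
tcp_rot: [-3.141, 0.002, -0.001]
ft_force: [-0.6, 0.7, -4.7]
opening: 0.437
grip_force: 30.0
```

Request:
{"fn": "arm_command", "kwargs": {"targets": [[0,0,-20,0,0],[0,0,-50,0,0],[0,0,-80,0,0],[0,0,-115,0,0],[0,0,-140,0,0]]}}

```text
t: 4.35
eef_pos: [537.0, -64.9, 349.3]
tcp_rot: [3.141, -0.002, -0.001]
ft_force: [1.0, -0.2, -4.7]
opening: 0.435
grip_force: 30.0
```

Request:
{"fn": "arm_command", "kwargs": {"targets": [[-2,-20,0,0,0],[-6,-50,0,0,0],[-10,-85,0,0,0],[-14,-120,0,0,0],[-16,-155,0,0,0]]}}

```text
t: 4.85
eef_pos: [520.4, 91.3, 347.1]
tcp_rot: [3.142, 0.0, -0.001]
ft_force: [1.1, -0.1, -6.7]
opening: 0.439
grip_force: 30.0
```

Request:
{"fn": "arm_command", "kwargs": {"targets": [[-4,-35,0,0,0],[-8,-70,0,0,0],[-12,-105,0,0,0],[-16,-140,0,0,0],[-20,-175,0,0,0]]}}

```text
t: 5.35
eef_pos: [500.6, 266.4, 347.0]
tcp_rot: [3.141, 0.0, -0.0]
ft_force: [1.0, -0.3, -5.5]
opening: 0.436
grip_force: 30.0
```

Request:
{"fn": "arm_command", "kwargs": {"targets": [[-3,-30,0,0,0],[-5,-55,0,0,0],[-7,-70,0,0,0],[-7,-77,0,0,0],[-7,-77,0,0,0]]}}

```text
t: 5.85
eef_pos: [494.3, 342.2, 346.5]
tcp_rot: [3.141, 0.0, 0.0]
ft_force: [0.5, -0.1, -5.7]
opening: 0.434
grip_force: 30.0
```

Request:
{"fn": "arm_command", "kwargs": {"targets": [[0,0,30,0,0],[0,0,65,0,0],[0,0,100,0,0],[0,0,130,0,0],[0,0,150,0,0]]}}

```text
t: 6.35
eef_pos: [494.1, 340.4, 194.7]
tcp_rot: [3.14, 0.002, -0.002]
ft_force: [-0.4, 0.9, -4.8]
opening: 0.433
grip_force: 30.0
```

Request:
{"fn": "arm_command", "kwargs": {"targets": [[0,0,7,0,0],[0,0,12,0,0],[0,0,15,0,0],[0,0,16,0,0],[0,0,17,0,0]]}}

```text
t: 6.85
eef_pos: [494.6, 342.2, 180.4]
tcp_rot: [-3.141, -0.001, -0.001]
ft_force: [0.6, -0.1, -5.2]
opening: 0.433
grip_force: 30.0
```

Request:
{"fn": "arm_command", "kwargs": {"targets": [[0,0,0.5,0,0],[0,0,1,0,0],[0,0,1.5,0,0],[0,0,1.5,0,0]]}}

```text
t: 7.25
eef_pos: [494.3, 342.1, 178.1]
tcp_rot: [3.141, -0.0, -0.0]
ft_force: [-0.9, 0.7, -5.1]
opening: 0.433
grip_force: 30.0
```

Request:
{"fn": "arm_command", "kwargs": {"targets": [[0,0,0.5,0,0],[0,0,1,0,0],[0,0,1.5,0,0],[0,0,1.5,0,0]]}}

```text
t: 7.65
eef_pos: [494.7, 342.1, 177.4]
tcp_rot: [-3.141, -0.001, -0.001]
ft_force: [-0.1, -1.3, 5.4]
opening: 0.436
grip_force: 30.0
```

Request:
{"fn": "arm_command", "kwargs": {"targets": [[0,0,0.5,0,0],[0,0,1,0,0],[0,0,1,0,0]]}}

```text
t: 7.95
eef_pos: [495.1, 342.2, 177.4]
tcp_rot: [-3.141, -0.003, -0.001]
ft_force: [-1.4, -3.2, 14.1]
opening: 0.438
grip_force: 30.0
```

Set down, with contact force seen. Release, rise, and move over the tub.

Request:
{"fn": "arm_command", "kwargs": {"targets": [[0,0,-1,0,0.6],[0,0,-1,0,0.8],[0,0,-1,0,1],[0,0,-1,0,1],[0,0,-1,0,1]]}}

```text
t: 8.45
eef_pos: [494.3, 342.1, 176.4]
tcp_rot: [3.141, 0.0, -0.001]
ft_force: [-0.7, 0.3, 0.1]
opening: 0.801
grip_force: 0.0
```

Request:
{"fn": "arm_command", "kwargs": {"targets": [[0,0,-10,0,1],[0,0,-35,0,1],[0,0,-70,0,1],[0,0,-95,0,1],[0,0,-110,0,1]]}}

```text
t: 8.95
eef_pos: [494.6, 342.3, 289.7]
tcp_rot: [-3.14, -0.003, -0.0]
ft_force: [-0.7, -0.2, -0.0]
opening: 1.001
grip_force: 0.0
```

Request:
{"fn": "arm_command", "kwargs": {"targets": [[4,40,0,0,1],[8,85,0,0,1],[12,130,0,0,1],[16,175,0,0,1],[20,220,0,0,1]]}}

```text
t: 9.45
eef_pos: [514.1, 120.4, 287.5]
tcp_rot: [-3.142, -0.001, -0.0]
ft_force: [0.4, 0.0, 0.2]
opening: 1.001
grip_force: 0.0
```

Request:
{"fn": "arm_command", "kwargs": {"targets": [[4,45,0,0,1],[8,80,0,0,1],[10,96.5,0,0,1],[10,96.5,0,0,1],[10,96.5,0,0,1]]}}

```text
t: 9.95
eef_pos: [524.1, 25.7, 287.1]
tcp_rot: [-3.142, -0.0, -0.001]
ft_force: [-0.8, 0.1, 0.1]
opening: 1.002
grip_force: 0.0
```

Run:
```python
from h import *
s=env.state(); print(s["eef_pos"])
c,f,F=cam("scene"); b=cv2.resize(f[120:290,170:430],None,fx=3,fy=3,interpolation=3)
cv2.imwrite("pics/c4.png",b[:,:,::-1])
```

```text
[524.13690462  25.67070026 287.07706156]
```

View pics/c4.png

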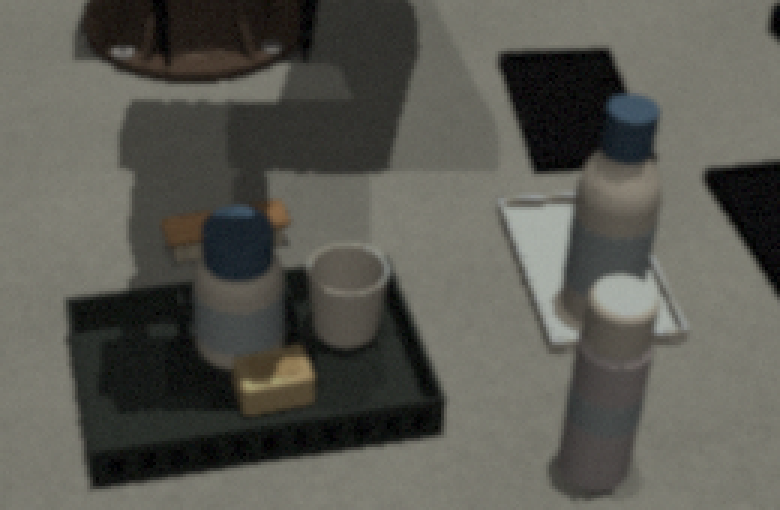

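The bottle stands upright on the tray (px 615,220), and the tub is untouched in its bay at (238,290). Descend on the tub.

Request:
{"fn": "arm_command", "kwargs": {"targets": [[0,0,45,0,1],[0,0,90,0,1],[0,0,135,0,1],[0,0,165,0,1],[0,0,185,0,1]]}}

```text
t: 10.5
eef_pos: [523.3, 26.9, 99.6]
tcp_rot: [-3.141, 0.002, 0.001]
ft_force: [1.9, -0.2, 0.1]
opening: 1.002
grip_force: 0.0
```

Request:
{"fn": "arm_command", "kwargs": {"targets": [[0,0,0,0,0.8],[0,0,0,0,0.6],[0,0,0,0,0.3],[0,0,0,0,0],[0,0,0,0,0]]}}

```text
t: 11.0
eef_pos: [524.5, 25.6, 102.5]
tcp_rot: [3.141, -0.002, -0.0]
ft_force: [-0.6, -0.3, 0.5]
opening: 0.638
grip_force: 0.3
```

Request:
{"fn": "arm_command", "kwargs": {"targets": [[0,0,0,0,0],[0,0,0,0,0]]}}

```text
t: 11.2
eef_pos: [524.6, 25.4, 102.4]
tcp_rot: [3.141, -0.002, -0.001]
ft_force: [-0.5, -1.1, 6.5]
opening: 0.599
grip_force: 30.0
```

Request:
{"fn": "arm_command", "kwargs": {"targets": [[0,0,-10,0,0],[0,0,-35,0,0],[0,0,-70,0,0],[0,0,-105,0,0],[0,0,-130,0,0]]}}

```text
t: 11.7
eef_pos: [524.1, 25.6, 234.1]
tcp_rot: [3.141, -0.001, -0.001]
ft_force: [0.1, 0.3, -2.8]
opening: 0.603
grip_force: 30.0
```

Request:
{"fn": "arm_command", "kwargs": {"targets": [[-20,-20,0,0,0],[-45,-45,0,0,0],[-75,-75,0,0,0],[-102,-105,0,0,0],[-120,-140,0,0,0]]}}

```text
t: 12.2
eef_pos: [402.0, 166.1, 232.0]
tcp_rot: [3.141, 0.001, -0.001]
ft_force: [0.4, 0.6, -4.0]
opening: 0.603
grip_force: 30.0
```

Request:
{"fn": "arm_command", "kwargs": {"targets": [[0,-35,0,0,0],[0,-70,0,0,0],[0,-105,0,0,0],[0,-140,0,0,0],[0,-165,0,0,0]]}}

```text
t: 12.7
eef_pos: [403.7, 332.4, 231.8]
tcp_rot: [3.141, 0.0, 0.0]
ft_force: [-0.1, -0.4, -3.5]
opening: 0.601
grip_force: 30.0
```

Request:
{"fn": "arm_command", "kwargs": {"targets": [[0,-8,15,0,0],[0,-8,45,0,0],[0,-8,80,0,0],[0,-8,105,0,0],[0,-8,118,0,0]]}}

```text
t: 13.2
eef_pos: [403.3, 338.0, 111.7]
tcp_rot: [3.14, 0.003, -0.001]
ft_force: [-0.2, 0.2, -2.6]
opening: 0.603
grip_force: 30.0
```

Request:
{"fn": "arm_command", "kwargs": {"targets": [[0,0,4,0,0],[0,0,7,0,0],[0,0,9,0,0],[0,0,9,0,0]]}}

```text
t: 13.6
eef_pos: [404.5, 338.7, 105.1]
tcp_rot: [-3.141, -0.001, -0.001]
ft_force: [0.5, 0.3, -2.8]
opening: 0.603
grip_force: 30.0
```

Request:
{"fn": "arm_command", "kwargs": {"targets": [[0,0,0.7,0,0],[0,0,1.4,0,0],[0,0,2,0,0],[0,0,2,0,0]]}}

```text
t: 14.0
eef_pos: [404.3, 338.6, 102.6]
tcp_rot: [3.142, -0.0, -0.001]
ft_force: [-0.3, 1.1, -3.4]
opening: 0.601
grip_force: 30.0
```

Request:
{"fn": "arm_command", "kwargs": {"targets": [[0,0,0.4,0,0],[0,0,0.8,0,0],[0,0,0.8,0,0]]}}

```text
t: 14.3
eef_pos: [404.6, 338.6, 102.4]
tcp_rot: [-3.141, -0.001, -0.001]
ft_force: [-1.7, -1.6, 6.2]
opening: 0.602
grip_force: 30.0
```

Request:
{"fn": "arm_command", "kwargs": {"targets": [[0,0,-0.5,0,0.8],[0,0,-0.5,0,1],[0,0,-0.5,0,1],[0,0,-0.5,0,1],[0,0,-0.5,0,1]]}}

```text
t: 14.8
eef_pos: [404.3, 338.6, 102.2]
tcp_rot: [3.142, 0.0, -0.001]
ft_force: [-0.3, -0.2, -0.1]
opening: 0.961
grip_force: 0.0
```

Request:
{"fn": "arm_command", "kwargs": {"targets": [[0,0,-15,0,1],[0,0,-50,0,1],[0,0,-95,0,1],[0,0,-140,0,1],[0,0,-160,0,1]]}}

```text
t: 15.3
eef_pos: [405.0, 339.1, 266.2]
tcp_rot: [-3.139, -0.004, -0.0]
ft_force: [-0.4, 0.2, 0.4]
opening: 1.002
grip_force: 0.0
```

Request:
{"fn": "arm_command", "kwargs": {"targets": [[12,45,0,0,1],[24,90,0,0,1],[36,135,0,0,1],[48,180,0,0,1],[55,225,0,0,1]]}}

```text
t: 15.8
eef_pos: [459.6, 111.8, 262.4]
tcp_rot: [3.142, -0.0, -0.0]
ft_force: [0.2, 0.6, 0.8]
opening: 0.997
grip_force: 0.0
```

Request:
{"fn": "arm_command", "kwargs": {"targets": [[0,48,0,0,1],[0,96,0,0,1],[0,144,0,0,1],[0,192,0,0,1],[0,240,0,0,1]]}}

```text
t: 16.3
eef_pos: [458.7, -128.4, 262.5]
tcp_rot: [3.141, -0.0, -0.001]
ft_force: [1.3, 1.0, -0.1]
opening: 1.001
grip_force: 0.0
```

Run:
```python
from h import *
s=env.state(); print(s["eef_pos"],s["t"])
c,f,F=cam("top"); b=cv2.resize(f[100:270,140:400],None,fx=3,fy=3,interpolation=3)
cv2.imwrite("pics/c5.png",b[:,:,::-1])
```

```text
[ 458.66939997 -128.35765728  262.47679727] 16.3
```

View pics/c5.png

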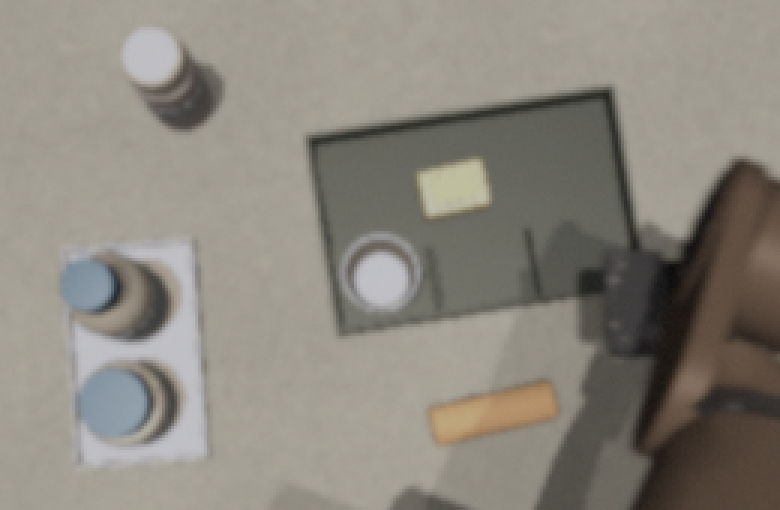

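Both stand on the tray (px 120,300 and 130,400), and the bar at (455,188) is unmoved. Now the lid tongue.

Request:
{"fn": "arm_command", "kwargs": {"targets": [[-15,45,0,-4,1],[-30,90,0,-8.4,1],[-45,135,0,-8.4,1],[-60,180,0,-8.4,1],[-75,226,0,-8.4,1]]}}

```text
t: 16.85
eef_pos: [383.0, -354.0, 262.4]
tcp_rot: [3.141, -0.0, 0.146]
ft_force: [0.6, 0.4, 1.1]
opening: 1.0
grip_force: 0.0
```

Request:
{"fn": "arm_command", "kwargs": {"targets": [[0,0,45,0,0.6],[0,0,90,0,0.6],[0,0,135,0,0.6],[0,0,170,0,0.6],[0,0,170,0,0.6]]}}

```text
t: 17.35
eef_pos: [382.6, -350.8, 88.8]
tcp_rot: [-3.136, 0.004, 0.146]
ft_force: [0.5, -0.9, 1.6]
opening: 0.642
grip_force: 0.0
```

Run:
```python
from h import *
s=env.state(); print(s["eef_pos"],s["tcp_rot"])
c,f,F=cam("scene"); b=cv2.resize(f[150:250,60:160],None,fx=5,fy=5,interpolation=3)
p=np.array(s["eef_pos"]); q=w2px(c,F,p); print(q,(q-[60,150])*5); 
for n,bx,z in(("tonguetip",-57,22),("base",-33,22)):
    a=np.radians(8.4); w=[431.2+bx*np.cos(a),-347+bx*np.sin(a),z]; print(n,(w2px(c,F,w)-[60,150])*5)
for bx,by in((-33,-43),(33,-43),(33,43),(-33,43)):
    w=[431.2+bx*np.cos(a)-by*np.sin(a),-347+bx*np.sin(a)+by*np.cos(a),43]; print((w2px(c,F,w)-[60,150])*5)
cv2.imwrite("pics/c6.png",b[:,:,::-1])
c,f,F=cam("top"); print("soap",px2w(c,F,291.7,162.7,36),[px2w(c,F,140+x/3,100+y/3,36).tolist() for x,y in((418,170),(485,158),(492,207),(425,218))])
```

```text
[ 382.61912475 -350.8442573    88.8180627 ] [-3.1355191   0.00383501  0.14592422]
[102.  178.1] [210.  140.5]
tonguetip [228.5 231.5]
base [227.5 259.5]
[135.  239.5]
[129.5 320. ]
[304.5 297. ]
[304. 218.]
soap [587.6  48.4] [[604.7, 80.9], [613.9, 21.0], [569.9, 16.0], [561.6, 75.8]]
```

View pics/c6.png

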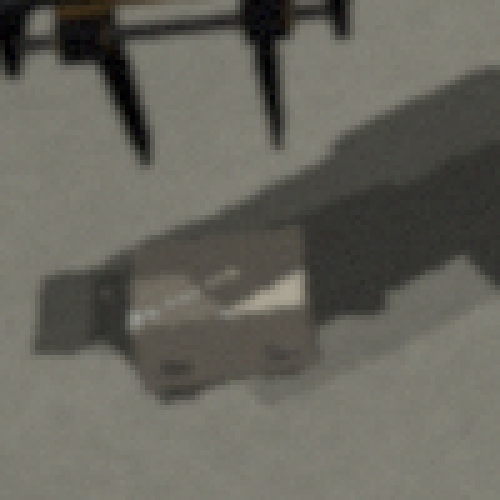

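The lid outline matches the prediction within about 2 mm, and the fingers straddle the tongue line. Lower further.

Request:
{"fn": "arm_command", "kwargs": {"targets": [[0,0,25,0,0.45],[0,0,50,0,0.45],[0,0,60,0,0.45],[0,0,60,0,0.45],[0,0,60,0,0.45]]}}

```text
t: 17.95
eef_pos: [384.5, -353.0, 33.8]
tcp_rot: [3.14, -0.001, 0.146]
ft_force: [0.2, -0.1, 0.3]
opening: 0.455
grip_force: 0.0
```

Request:
{"fn": "arm_command", "kwargs": {"targets": [[0,0,9,0,0.45],[0,0,17,0,0.45],[0,0,17,0,0.45],[0,0,17,0,0.3],[0,0,17,0,0.1]]}}

```text
t: 18.45
eef_pos: [384.0, -352.4, 15.4]
tcp_rot: [3.141, -0.0, 0.146]
ft_force: [0.5, -0.6, -0.2]
opening: 0.334
grip_force: 0.0
```

Request:
{"fn": "arm_command", "kwargs": {"targets": [[0,0,0,0,0],[0,0,0,0,0],[0,0,0,0,0],[0,0,0,0,0],[0,0,0,0,0]]}}

```text
t: 18.95
eef_pos: [384.9, -356.4, 16.3]
tcp_rot: [3.134, -0.003, 0.146]
ft_force: [-7.8, -19.9, 0.1]
opening: 0.205
grip_force: 30.0
```

Request:
{"fn": "arm_command", "kwargs": {"targets": [[0,1.5,0,0,0],[0,3,0,0,0],[0,3,0,0,0]]}}

```text
t: 19.25
eef_pos: [384.8, -356.9, 15.8]
tcp_rot: [3.139, -0.001, 0.146]
ft_force: [-3.2, -8.1, 0.9]
opening: 0.207
grip_force: 30.0
```

Request:
{"fn": "arm_command", "kwargs": {"targets": [[0.4,1.5,-6,0,0],[1.6,1.5,-12,0,0],[5,1.5,-23.6,0,0],[10.1,1.5,-34.5,0,0],[10.1,1.5,-34.5,0,0]]}}

```text
t: 19.75
eef_pos: [395.3, -355.3, 51.5]
tcp_rot: [3.14, -0.001, 0.147]
ft_force: [-2.7, -2.9, -0.4]
opening: 0.202
grip_force: 30.0
```

Request:
{"fn": "arm_command", "kwargs": {"targets": [[6.8,0,-10.1,0,0],[14.9,0,-19,0,0],[24.2,0,-26.7,0,0],[34.7,0,-32.9,0,0],[45.9,0,-37.4,0,0]]}}

```text
t: 20.25
eef_pos: [440.5, -347.9, 87.8]
tcp_rot: [-3.14, 0.001, 0.146]
ft_force: [-3.2, 1.8, 0.8]
opening: 0.207
grip_force: 30.0
```

Request:
{"fn": "arm_command", "kwargs": {"targets": [[11.7,0,-2.8,0,0],[23.8,0,-3.8,0,0],[35.9,0,-3,0,0],[47.7,0,-0.4,0,0],[55.3,0,2.3,0,0]]}}

```text
t: 20.75
eef_pos: [496.3, -338.7, 85.8]
tcp_rot: [-3.14, -0.001, 0.146]
ft_force: [-1.5, 11.4, 13.6]
opening: 0.202
grip_force: 30.0
```

Request:
{"fn": "arm_command", "kwargs": {"targets": [[0,0,0,0,0],[0,0,0,0,0]]}}

```text
t: 20.95
eef_pos: [496.1, -338.7, 85.7]
tcp_rot: [-3.14, -0.001, 0.146]
ft_force: [0.1, 10.8, 12.6]
opening: 0.206
grip_force: 30.0
```

Run:
```python
from h import *
c,f,F=cam("scene"); b=cv2.resize(f[130:250,60:180],None,fx=4,fy=4,interpolation=3)
cv2.imwrite("pics/c7.png",b[:,:,::-1])
```

```text
(no output)
```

View pics/c7.png

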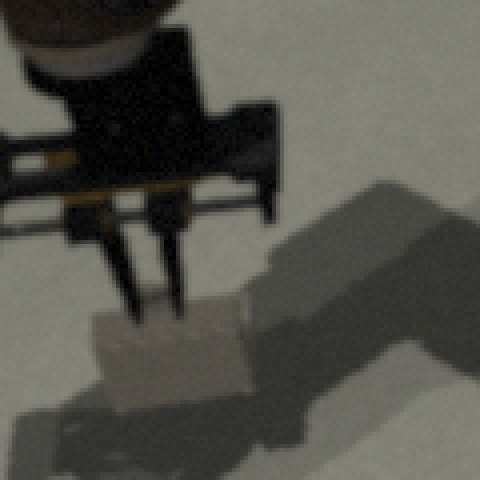

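The lid is swung back to about 1.9 rad (px 175,350), with the fingers still on the tongue at (160,310). Release, rise and go to the bar.

Request:
{"fn": "arm_command", "kwargs": {"targets": [[0,-2,-1,0,0.1],[0,-2,-1,0,0.5],[0,-2,-1,0,0.5],[0,-2,-1,0,0.5],[0,-2,-20,0,0.5]]}}

```text
t: 21.5
eef_pos: [493.7, -338.1, 103.2]
tcp_rot: [-3.139, 0.002, 0.146]
ft_force: [0.2, -0.1, 0.6]
opening: 0.47
grip_force: 0.0
```

Request:
{"fn": "arm_command", "kwargs": {"targets": [[0,0,-40,0,0.6],[0,0,-85,0,1],[0,0,-130,0,1],[18,-45,-130,0,1],[36,-90,-130,0,1]]}}

```text
t: 22.0
eef_pos: [517.2, -244.3, 236.2]
tcp_rot: [3.14, -0.002, 0.143]
ft_force: [0.4, 0.4, -1.5]
opening: 0.865
grip_force: 0.0
```

Request:
{"fn": "arm_command", "kwargs": {"targets": [[18,-45,0,0,1],[36,-90,0,0,1],[54,-135,0,0,1],[72,-180,0,0,1],[90,-225,0,0,1]]}}

```text
t: 22.5
eef_pos: [573.5, -6.7, 235.1]
tcp_rot: [3.142, -0.0, 0.146]
ft_force: [0.8, -0.4, 0.1]
opening: 0.996
grip_force: 0.0
```

Request:
{"fn": "arm_command", "kwargs": {"targets": [[11,-30,0,0,1],[22,-53,0,0,1],[22,-53,0,0,1],[22,-53,0,0,1]]}}

```text
t: 22.9
eef_pos: [587.3, 47.1, 234.7]
tcp_rot: [3.141, 0.0, 0.147]
ft_force: [0.0, 0.0, 0.3]
opening: 0.996
grip_force: 0.0
```

Request:
{"fn": "arm_command", "kwargs": {"targets": [[1.5,-2.2,40,0,1],[1.5,-2.2,85,0,1],[1.5,-2.2,130,0,1],[1.5,-2.2,155,0,1],[1.5,-2.2,170,0,1]]}}

```text
t: 23.4
eef_pos: [587.4, 47.9, 62.6]
tcp_rot: [-3.141, 0.003, 0.144]
ft_force: [0.1, -0.9, 0.8]
opening: 1.001
grip_force: 0.0
```

Run:
```python
from h import *
s=env.state(); print(s["eef_pos"])
c,f,F=cam("scene"); b=cv2.resize(f[150:290,170:330],None,fx=4,fy=4,interpolation=3)
cv2.imwrite("pics/c8.png",b[:,:,::-1])
```

```text
[587.40729418  47.85295077  62.572856  ]
```

View pics/c8.png

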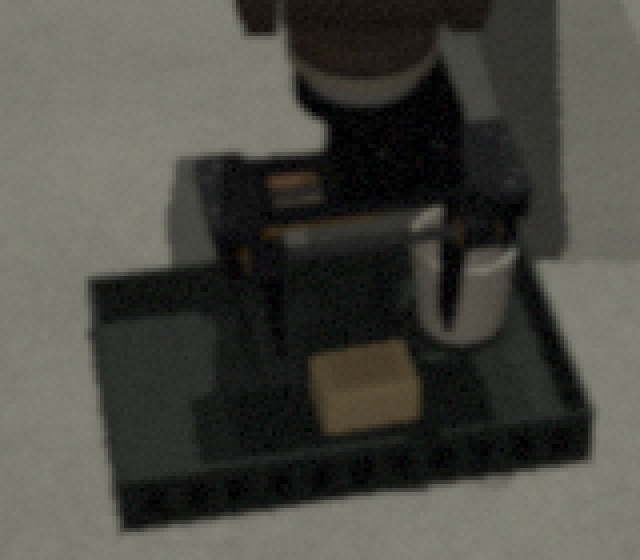

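The fingers straddle the bar (tips at 280,350 and 447,325; bar at 365,370), clear of the cup.

Request:
{"fn": "arm_command", "kwargs": {"targets": [[0,0,20,0,1],[0,0,36,0,1],[0,0,45.5,0,1],[0,0,45.5,0,1],[0,0,45.5,0,0.8]]}}

```text
t: 23.95
eef_pos: [588.8, 48.9, 20.1]
tcp_rot: [3.141, -0.001, 0.146]
ft_force: [0.1, -0.3, -0.2]
opening: 0.955
grip_force: 0.0
```

Request:
{"fn": "arm_command", "kwargs": {"targets": [[0,0,0,0,0.7],[0,0,0,0,0.5],[0,0,0,0,0],[0,0,0,0,0],[0,0,0,0,0]]}}

```text
t: 24.45
eef_pos: [588.6, 49.4, 19.7]
tcp_rot: [3.141, -0.0, 0.146]
ft_force: [-0.9, 0.0, 3.8]
opening: 0.632
grip_force: 29.7
```

Request:
{"fn": "arm_command", "kwargs": {"targets": [[0,0,0,0,0],[0,0,-10,0,0],[0,0,-40,0,0],[0,0,-80,0,0],[0,0,-120,0,0]]}}

```text
t: 24.95
eef_pos: [588.0, 49.4, 140.9]
tcp_rot: [-3.141, 0.001, 0.146]
ft_force: [-0.6, -0.0, -0.6]
opening: 0.632
grip_force: 29.7
```

Request:
{"fn": "arm_command", "kwargs": {"targets": [[-10,20,-25,0,0],[-30,55,-40,0,0],[-53,95,-40,0,0],[-78,138,-40,0,0],[-103,181,-40,0,0]]}}

```text
t: 25.45
eef_pos: [511.9, -146.0, 180.1]
tcp_rot: [3.141, -0.0, 0.147]
ft_force: [0.9, -0.9, -1.2]
opening: 0.633
grip_force: 29.7
```

Request:
{"fn": "arm_command", "kwargs": {"targets": [[-25,43,0,0,0],[-50,86,0,0,0],[-75,129,0,0,0],[-98,165,0,0,0],[-110,190,0,0,0]]}}

```text
t: 25.95
eef_pos: [430.1, -351.0, 179.9]
tcp_rot: [3.141, 0.0, 0.144]
ft_force: [0.5, 0.4, -1.2]
opening: 0.634
grip_force: 29.7
```

Request:
{"fn": "arm_command", "kwargs": {"targets": [[0,0,0,-1.6,0],[0,0,0,-1.6,0]]}}

```text
t: 26.15
eef_pos: [431.4, -348.6, 179.6]
tcp_rot: [-3.141, 0.0, 0.174]
ft_force: [-0.4, 0.3, -0.7]
opening: 0.637
grip_force: 29.7
```

Run:
```python
from h import *
s=env.state(); print(s["eef_pos"],s["tcp_rot"],s["opening"])
c,f,F=cam("scene"); b=cv2.resize(f[120:250,60:190],None,fx=4.4,fy=4.4,interpolation=3)
cv2.imwrite("pics/c9.png",b[:,:,::-1])
for yaw,cx,cy in((10,432,-348.7),(8.4,432,-347)):
  a=np.radians(yaw)
  print([((w2px(c,F,[cx+bx*np.cos(a)-by*np.sin(a),cy+bx*np.sin(a)+by*np.cos(a),14])-[60,120])*4.4).round(0).tolist() for bx,by in((-33,-43),(33,-43),(33,43),(-33,43))])
```

```text
[ 431.38567037 -348.63527939  179.57291823] [-3.14119460e+00  8.97153726e-05  1.73691420e-01] 0.636747551239152
[[125.0, 382.0], [123.0, 454.0], [275.0, 430.0], [271.0, 361.0]]
[[129.0, 381.0], [125.0, 452.0], [276.0, 432.0], [275.0, 362.0]]
```

View pics/c9.png

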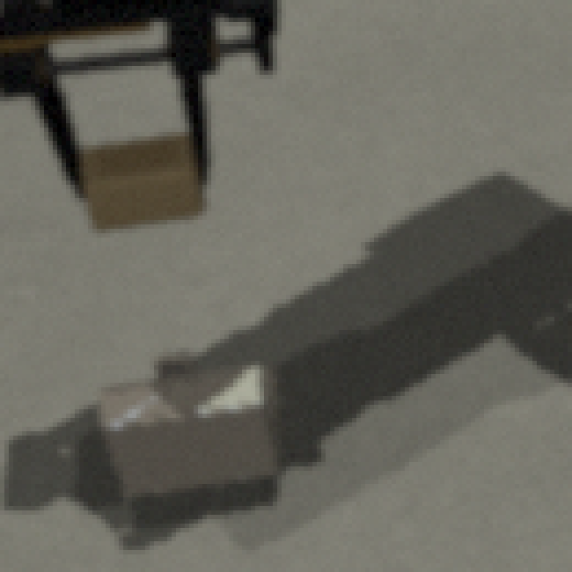

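The bar is held level above the box and the lid is still wide open (px 190,440). Lower it in.

Request:
{"fn": "arm_command", "kwargs": {"targets": [[0,0,30,0,0],[0,0,65,0,0],[0,0,100,0,0],[0,0,130,0,0],[0,0,145,0,0]]}}

```text
t: 26.7
eef_pos: [431.7, -346.6, 32.4]
tcp_rot: [-3.139, 0.002, 0.175]
ft_force: [0.3, 0.3, -1.6]
opening: 0.632
grip_force: 29.7
```

Request:
{"fn": "arm_command", "kwargs": {"targets": [[0,0,4,0,0],[0,0,8,0,0],[0,0,12,0,0],[0,0,13,0,0],[0,0,13,0,0]]}}

```text
t: 27.2
eef_pos: [431.9, -348.8, 21.9]
tcp_rot: [3.141, -0.0, 0.174]
ft_force: [-0.4, -0.8, -0.6]
opening: 0.636
grip_force: 29.7
```

Request:
{"fn": "arm_command", "kwargs": {"targets": [[0,0,0.8,0,0],[0,0,1.6,0,0],[0,0,2.4,0,0],[0,0,2.4,0,0]]}}

```text
t: 27.6
eef_pos: [431.7, -348.7, 19.0]
tcp_rot: [3.142, 0.0, 0.174]
ft_force: [-0.2, -0.0, -1.1]
opening: 0.634
grip_force: 29.7
```

Request:
{"fn": "arm_command", "kwargs": {"targets": [[0,0,0.5,0,0],[0,0,1,0,0],[0,0,1,0,0]]}}

```text
t: 27.9
eef_pos: [431.7, -348.7, 18.7]
tcp_rot: [3.141, -0.0, 0.174]
ft_force: [-2.8, 1.6, 8.1]
opening: 0.636
grip_force: 29.7
```

Request:
{"fn": "arm_command", "kwargs": {"targets": [[0,0,-0.5,0,0.7],[0,0,-0.5,0,0.8],[0,0,-0.5,0,0.8],[0,0,-0.5,0,0.8],[0,0,-0.5,0,0.8]]}}

```text
t: 28.4
eef_pos: [431.7, -348.7, 18.5]
tcp_rot: [-3.142, 0.0, 0.174]
ft_force: [-0.6, 0.4, -0.1]
opening: 0.8
grip_force: 0.0
```

Request:
{"fn": "arm_command", "kwargs": {"targets": [[0,0,-10,0,0.8],[0,0,-45,0,0.8],[0,0,-90,0,0.8],[0,0,-130,0,0.6],[0,0,-130,0,0.45]]}}

```text
t: 28.9
eef_pos: [433.2, -350.1, 154.1]
tcp_rot: [3.134, -0.005, 0.174]
ft_force: [0.2, -0.3, -0.7]
opening: 0.686
grip_force: 0.0
```

Run:
```python
from h import *
s=env.state(); print(s["eef_pos"],s["tcp_rot"],s["opening"],s["t"])
c,f,F=cam("scene"); b=cv2.resize(f[160:250,60:150],None,fx=4.4,fy=4.4,interpolation=3)
c,f,F=cam("top"); a=cv2.resize(f[190:280,400:490],None,fx=4.4,fy=4.4,interpolation=3)
cv2.imwrite("pics/c10.png",np.hstack([b,a])[:,:,::-1])
```

```text
[ 433.19940424 -350.07010041  154.14431648] [ 3.13426815 -0.0049487   0.17410238] 0.6864610811522311 28.9
```

View pics/c10.png

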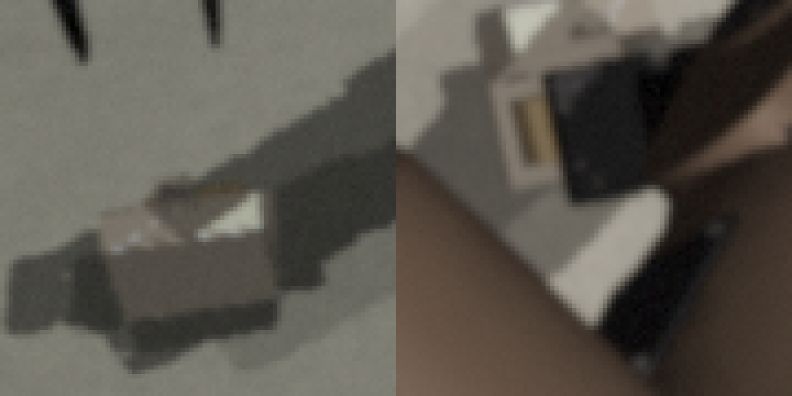

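The bar lies in the base (right picture, px 540,130), the lid is still open and the fingers are clear. Now I'll take the tongue again.

Request:
{"fn": "arm_command", "kwargs": {"targets": [[30,0,0,0,0.45],[64.5,0,0,0,0.45],[64.5,0,0,0,0.45],[64.5,0,30,0,0.45],[64.5,0,45,0,0.45]]}}

```text
t: 29.5
eef_pos: [494.1, -336.5, 100.6]
tcp_rot: [-3.139, 0.003, 0.174]
ft_force: [-0.7, 0.3, -0.2]
opening: 0.45
grip_force: 0.0
```

Request:
{"fn": "arm_command", "kwargs": {"targets": [[0,0,10,0,0.45],[0,0,17,0,0.45],[0,0,17,0,0.45],[0,0,17,0,0.3],[0,0,17,0,0.2]]}}

```text
t: 30.0
eef_pos: [495.4, -337.8, 87.2]
tcp_rot: [3.141, -0.001, 0.174]
ft_force: [-0.3, 0.2, 0.1]
opening: 0.332
grip_force: 0.0
```

Request:
{"fn": "arm_command", "kwargs": {"targets": [[0,0,0,0,0],[0,0,0,0,0],[0,0,0,0,0],[0,0,0,0,0]]}}

```text
t: 30.4
eef_pos: [495.6, -337.9, 87.0]
tcp_rot: [3.14, -0.001, 0.174]
ft_force: [1.3, -1.9, 3.3]
opening: 0.207
grip_force: 30.0
```

Request:
{"fn": "arm_command", "kwargs": {"targets": [[-7.6,0,-2.7,0,0],[-19.4,0,-5.3,0,0],[-31.5,0,-6.1,0,0],[-43.6,0,-5.1,0,0],[-55.3,0,-2.3,0,0]]}}

```text
t: 30.9
eef_pos: [440.4, -347.4, 88.4]
tcp_rot: [3.141, -0.001, 0.174]
ft_force: [8.8, -2.8, -12.2]
opening: 0.201
grip_force: 30.0
```

Request:
{"fn": "arm_command", "kwargs": {"targets": [[-11.2,0,4.5,0,0],[-21.7,0,10.7,0,0],[-31,0,18.4,0,0],[-39.1,0,27.3,0,0],[-45.9,0,37.4,0,0]]}}

```text
t: 31.4
eef_pos: [394.9, -355.4, 51.1]
tcp_rot: [3.141, -0.0, 0.174]
ft_force: [1.9, -3.8, 2.4]
opening: 0.205
grip_force: 30.0
```

Request:
{"fn": "arm_command", "kwargs": {"targets": [[-5.1,0,10.9,0,0],[-8.5,0,22.5,0,0],[-9.5,0,30,0,0],[-9.5,0,30,0,0]]}}

```text
t: 31.8
eef_pos: [385.7, -356.9, 19.9]
tcp_rot: [-3.141, 0.001, 0.174]
ft_force: [-3.3, -7.4, 1.5]
opening: 0.203
grip_force: 30.0
```

Request:
{"fn": "arm_command", "kwargs": {"targets": [[0,0,2,0,0],[0,0,4,0,0],[0,0,6,0,0],[0,0,6,0,0]]}}

```text
t: 32.2
eef_pos: [386.1, -357.0, 15.3]
tcp_rot: [3.141, 0.0, 0.174]
ft_force: [-3.7, -4.4, 13.2]
opening: 0.205
grip_force: 30.0
```

Request:
{"fn": "arm_command", "kwargs": {"targets": [[0,0,-0.5,0,0.3],[0,0,-0.5,0,0.45],[0,0,-0.5,0,0.45],[0,0,-0.5,0,0.45],[0,0,-15,0,0.45]]}}

```text
t: 32.7
eef_pos: [385.6, -355.8, 29.1]
tcp_rot: [-3.139, 0.002, 0.174]
ft_force: [-0.7, -0.9, -0.1]
opening: 0.449
grip_force: 0.0
```

Request:
{"fn": "arm_command", "kwargs": {"targets": [[0,0,-25,0,0.3],[0,0,-45,0,0],[28,0,-45,0,0],[28,0,-45,0,0],[28,0,-45,0,0]]}}

```text
t: 33.2
eef_pos: [413.7, -351.3, 75.1]
tcp_rot: [-3.141, 0.0, 0.175]
ft_force: [-0.0, 0.5, -0.3]
opening: 0.082
grip_force: 0.0
```

Request:
{"fn": "arm_command", "kwargs": {"targets": [[0,0,10,0,0],[0,0,20,0,0],[0,0,25,0,0],[0,0,27,0,0],[0,0,28,0,0]]}}

```text
t: 33.7
eef_pos: [413.6, -351.8, 46.9]
tcp_rot: [-3.141, 0.0, 0.174]
ft_force: [-0.0, -0.1, 0.1]
opening: 0.007
grip_force: 0.0
```

Request:
{"fn": "arm_command", "kwargs": {"targets": [[0,0,1.5,0,0],[0,0,3,0,0],[0,0,4,0,0],[0,0,5,0,0],[0,0,5,0,0]]}}

```text
t: 34.2
eef_pos: [413.9, -351.9, 43.1]
tcp_rot: [3.141, -0.0, 0.174]
ft_force: [-2.0, 1.5, 8.8]
opening: 0.003
grip_force: 4.1
```

The lid surface is at 43 mm, so it is shut. Now to fetch the tub.

Request:
{"fn": "arm_command", "kwargs": {"targets": [[0,0,-40,0,0],[0,0,-90,5,0.5],[0,0,-140,9.95,1],[0,0,-190,9.95,1],[0,0,-218,9.95,1]]}}

```text
t: 34.7
eef_pos: [414.2, -352.2, 264.7]
tcp_rot: [3.138, -0.003, 0.0]
ft_force: [0.1, 0.1, -0.8]
opening: 0.282
grip_force: 0.0
```

Request:
{"fn": "arm_command", "kwargs": {"targets": [[9,-48,0,0,1],[18,-96,0,0,1],[27,-144,0,0,1],[36,-192,0,0,1],[45,-240,0,0,1]]}}

```text
t: 35.2
eef_pos: [458.6, -109.9, 260.7]
tcp_rot: [3.141, -0.001, -0.0]
ft_force: [0.4, 0.0, 1.2]
opening: 0.699
grip_force: 0.0
```

Request:
{"fn": "arm_command", "kwargs": {"targets": [[0,-48,0,0,1],[0,-96,0,0,1],[0,-144,0,0,1],[0,-192,0,0,1],[0,-240,0,0,1]]}}

```text
t: 35.7
eef_pos: [458.2, 130.2, 260.7]
tcp_rot: [3.142, -0.001, 0.0]
ft_force: [0.9, -0.2, -0.2]
opening: 0.995
grip_force: 0.0
```

Request:
{"fn": "arm_command", "kwargs": {"targets": [[-12,-45,0,0,1],[-24,-90,0,0,1],[-40,-135,0,0,1],[-54,-180,0,0,1],[-54,-210,0,0,1]]}}

```text
t: 36.2
eef_pos: [402.7, 340.6, 260.6]
tcp_rot: [-3.141, -0.0, 0.002]
ft_force: [0.6, -0.8, -0.3]
opening: 1.0
grip_force: 0.0
```

Request:
{"fn": "arm_command", "kwargs": {"targets": [[0,0,0,0,1],[0,0,0,0,1]]}}

```text
t: 36.4
eef_pos: [404.2, 338.4, 260.1]
tcp_rot: [3.141, 0.0, 0.002]
ft_force: [1.1, 1.1, -0.6]
opening: 0.999
grip_force: 0.0
```

Check that the shut lid and the tray items are as expected, then descend.

Run:
```python
from h import *
c,f,F=cam("scene"); b=cv2.resize(f[130:260,60:420],None,fx=2.2,fy=2.2,interpolation=3)
cv2.imwrite("pics/c11.png",b[:,:,::-1])
```

```text
(no output)
```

View pics/c11.png

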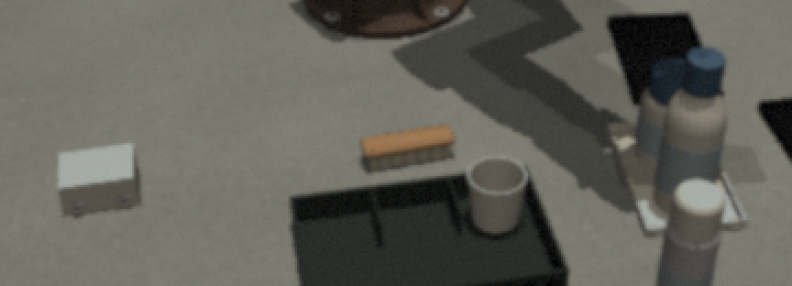

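Request:
{"fn": "arm_command", "kwargs": {"targets": [[0,0,40,0,1],[0,0,85,0,1],[0,0,125,0,1],[0,0,150,0,1],[0,0,158,0,1]]}}

```text
t: 36.95
eef_pos: [404.1, 336.4, 100.3]
tcp_rot: [3.139, 0.003, -0.001]
ft_force: [0.2, -0.2, 0.7]
opening: 0.999
grip_force: 0.0
```

Request:
{"fn": "arm_command", "kwargs": {"targets": [[0,0,0,0,0.8],[0,0,0,0,0.6],[0,0,0,0,0.3],[0,0,0,0,0],[0,0,0,0,0]]}}

```text
t: 37.45
eef_pos: [404.8, 338.3, 103.1]
tcp_rot: [-3.141, -0.001, 0.0]
ft_force: [0.4, -0.1, -0.0]
opening: 0.634
grip_force: 0.0
```

Request:
{"fn": "arm_command", "kwargs": {"targets": [[0,0,0,0,0],[0,0,0,0,0],[0,0,0,0,0]]}}

```text
t: 37.75
eef_pos: [404.8, 338.2, 102.9]
tcp_rot: [-3.141, -0.001, 0.0]
ft_force: [-0.5, -1.4, 6.7]
opening: 0.604
grip_force: 30.0
```

The box is shut (px 97,175), both containers stand on the tray, and the cup and brush are in place. Tub gripped, so carry it back.

Request:
{"fn": "arm_command", "kwargs": {"targets": [[0,0,-10,0,0],[0,0,-35,0,0],[0,0,-70,0,0],[0,0,-105,0,0],[0,0,-130,0,0]]}}

```text
t: 38.25
eef_pos: [404.5, 338.3, 234.9]
tcp_rot: [-3.141, -0.001, 0.0]
ft_force: [0.0, 0.4, -3.8]
opening: 0.604
grip_force: 30.0
```

Request:
{"fn": "arm_command", "kwargs": {"targets": [[0,20,0,0,0],[0,50,0,0,0],[0,85,0,0,0],[0,120,0,0,0],[0,155,0,0,0]]}}

```text
t: 38.75
eef_pos: [404.1, 182.0, 232.7]
tcp_rot: [3.141, 0.0, 0.001]
ft_force: [0.0, -0.9, -2.5]
opening: 0.605
grip_force: 30.0
```

Request:
{"fn": "arm_command", "kwargs": {"targets": [[22,35,0,0,0],[50,70,0,0,0],[78,105,0,0,0],[105,138,0,0,0],[119.8,157.7,0,0,0]]}}

```text
t: 39.25
eef_pos: [525.9, 23.2, 232.6]
tcp_rot: [3.141, -0.0, -0.001]
ft_force: [-0.6, 0.8, -2.9]
opening: 0.601
grip_force: 30.0
```

Request:
{"fn": "arm_command", "kwargs": {"targets": [[0,0,0,0,0],[0,0,0,0,0]]}}

```text
t: 39.45
eef_pos: [524.0, 25.4, 232.3]
tcp_rot: [-3.141, 0.001, -0.001]
ft_force: [0.5, 0.5, -2.8]
opening: 0.598
grip_force: 30.0
```

Request:
{"fn": "arm_command", "kwargs": {"targets": [[0,0,20,0,0],[0,0,50,0,0],[0,0,85,0,0],[0,0,108,0,0],[0,0,120,0,0]]}}

```text
t: 39.95
eef_pos: [523.1, 26.6, 111.0]
tcp_rot: [-3.141, 0.003, 0.002]
ft_force: [0.7, 0.1, -2.3]
opening: 0.602
grip_force: 30.0
```

Request:
{"fn": "arm_command", "kwargs": {"targets": [[0,0,4,0,0],[0,0,6,0,0],[0,0,7.5,0,0],[0,0,8.5,0,0],[0,0,8.5,0,0]]}}

```text
t: 40.45
eef_pos: [524.7, 25.5, 104.4]
tcp_rot: [3.141, -0.001, 0.0]
ft_force: [0.7, 0.2, -3.2]
opening: 0.603
grip_force: 30.0
```

Request:
{"fn": "arm_command", "kwargs": {"targets": [[0,0,0.5,0,0],[0,0,1,0,0],[0,0,1,0,0]]}}

```text
t: 40.75
eef_pos: [524.6, 25.4, 103.1]
tcp_rot: [3.141, -0.0, 0.0]
ft_force: [0.6, -0.6, -1.5]
opening: 0.601
grip_force: 30.0
```

Request:
{"fn": "arm_command", "kwargs": {"targets": [[0,0,0.4,0,0],[0,0,0.8,0,0],[0,0,0.8,0,0]]}}

```text
t: 41.05
eef_pos: [524.8, 25.4, 103.0]
tcp_rot: [3.141, -0.001, 0.0]
ft_force: [-2.9, -0.1, 9.4]
opening: 0.6
grip_force: 30.0
```

Request:
{"fn": "arm_command", "kwargs": {"targets": [[0,0,-0.5,0,0.8],[0,0,-0.5,0,1],[0,0,-0.5,0,1],[0,0,-0.5,0,1],[0,0,-0.5,0,1]]}}

```text
t: 41.55
eef_pos: [524.5, 25.5, 102.5]
tcp_rot: [3.142, 0.0, 0.0]
ft_force: [0.4, -0.1, -1.1]
opening: 0.962
grip_force: 0.0
```

Request:
{"fn": "arm_command", "kwargs": {"targets": [[0,0,-15,0,1],[0,0,-55,0,1],[0,0,-105,0,1],[0,0,-150,0,1],[0,0,-185,0,1]]}}

```text
t: 42.05
eef_pos: [524.6, 25.5, 290.5]
tcp_rot: [3.141, -0.002, 0.0]
ft_force: [-0.5, 0.6, -0.4]
opening: 0.997
grip_force: 0.0
```

Request:
{"fn": "arm_command", "kwargs": {"targets": [[-4,-40,0,0,1],[-8,-85,0,0,1],[-12,-130,0,0,1],[-16,-175,0,0,1],[-20,-220,0,0,1]]}}

```text
t: 42.55
eef_pos: [503.9, 247.3, 287.6]
tcp_rot: [3.141, -0.0, 0.0]
ft_force: [1.3, -0.3, 0.6]
opening: 1.001
grip_force: 0.0
```

Request:
{"fn": "arm_command", "kwargs": {"targets": [[-4,-45,0,0,1],[-8,-80,0,0,1],[-10,-96.7,0,0,1],[-10,-96.7,0,0,1],[-10,-96.7,0,0,1]]}}

```text
t: 43.05
eef_pos: [494.4, 341.5, 287.4]
tcp_rot: [3.141, 0.0, 0.001]
ft_force: [0.1, -1.1, 0.2]
opening: 1.002
grip_force: 0.0
```

Request:
{"fn": "arm_command", "kwargs": {"targets": [[0,0,30,0,1],[0,0,65,0,1],[0,0,95,0,1],[0,0,110,0,1],[0,0,110,0,1]]}}

```text
t: 43.55
eef_pos: [494.1, 340.2, 175.8]
tcp_rot: [3.14, 0.003, -0.002]
ft_force: [0.1, -0.2, 0.7]
opening: 1.0
grip_force: 0.0
```

Request:
{"fn": "arm_command", "kwargs": {"targets": [[0,0,0,0,0.6],[0,0,0,0,0.3],[0,0,0,0,0],[0,0,0,0,0],[0,0,0,0,0]]}}

```text
t: 44.05
eef_pos: [494.4, 342.2, 178.0]
tcp_rot: [-3.141, -0.001, 0.0]
ft_force: [0.4, -0.5, -0.1]
opening: 0.639
grip_force: 0.0
```

Request:
{"fn": "arm_command", "kwargs": {"targets": [[0,0,0,0,0],[0,0,0,0,0],[0,0,0,0,0],[0,0,0,0,0]]}}

```text
t: 44.45
eef_pos: [494.4, 342.0, 177.6]
tcp_rot: [3.141, 0.0, 0.0]
ft_force: [-0.5, -0.6, 1.8]
opening: 0.434
grip_force: 30.0
```

Request:
{"fn": "arm_command", "kwargs": {"targets": [[0,0,-15,0,0],[0,0,-50,0,0],[0,0,-95,0,0],[0,0,-140,0,0],[0,0,-170,0,0]]}}

```text
t: 44.95
eef_pos: [494.3, 342.4, 350.1]
tcp_rot: [-3.141, -0.001, 0.0]
ft_force: [1.3, -0.7, -5.2]
opening: 0.437
grip_force: 30.0
```

Request:
{"fn": "arm_command", "kwargs": {"targets": [[2,20,0,0,0],[6,50,0,0,0],[10,85,0,0,0],[14,120,0,0,0],[16,155,0,0,0]]}}

```text
t: 45.45
eef_pos: [510.1, 186.0, 346.7]
tcp_rot: [3.141, 0.002, 0.001]
ft_force: [1.3, -0.7, -4.5]
opening: 0.442
grip_force: 30.0
```

Request:
{"fn": "arm_command", "kwargs": {"targets": [[4,35,0,0,0],[8,70,0,0,0],[12,105,0,0,0],[16,140,0,0,0],[20,175,0,0,0]]}}

```text
t: 45.95
eef_pos: [530.1, 10.9, 346.9]
tcp_rot: [-3.141, 0.001, 0.0]
ft_force: [0.7, 0.1, -5.8]
opening: 0.436
grip_force: 30.0
```

Request:
{"fn": "arm_command", "kwargs": {"targets": [[3,30,0,0,0],[5,55,0,0,0],[6.5,70,0,0,0],[6.5,77,0,0,0],[6.5,77,0,0,0]]}}

```text
t: 46.45
eef_pos: [536.9, -64.9, 347.2]
tcp_rot: [-3.141, 0.001, -0.0]
ft_force: [0.5, -0.4, -5.6]
opening: 0.437
grip_force: 30.0
```

Request:
{"fn": "arm_command", "kwargs": {"targets": [[0,0,25,0,0],[0,0,60,0,0],[0,0,95,0,0],[0,0,125,0,0],[0,0,145,0,0]]}}

```text
t: 46.95
eef_pos: [536.3, -63.3, 200.6]
tcp_rot: [-3.141, 0.002, 0.002]
ft_force: [0.3, 0.3, -5.0]
opening: 0.433
grip_force: 30.0
```

Request:
{"fn": "arm_command", "kwargs": {"targets": [[0,0,10,0,0],[0,0,16,0,0],[0,0,20,0,0],[0,0,22,0,0],[0,0,22,0,0]]}}

```text
t: 47.45
eef_pos: [537.2, -64.8, 181.1]
tcp_rot: [3.141, -0.001, 0.0]
ft_force: [0.7, -0.6, -5.6]
opening: 0.438
grip_force: 30.0
```

Request:
{"fn": "arm_command", "kwargs": {"targets": [[0,0,0.6,0,0],[0,0,1.2,0,0],[0,0,1.2,0,0]]}}

```text
t: 47.75
eef_pos: [537.0, -64.8, 179.6]
tcp_rot: [3.141, -0.0, 0.0]
ft_force: [0.8, -0.3, -5.5]
opening: 0.437
grip_force: 30.0
```

Request:
{"fn": "arm_command", "kwargs": {"targets": [[0,0,0.6,0,0],[0,0,1.2,0,0],[0,0,1.8,0,0],[0,0,1.8,0,0]]}}

```text
t: 48.15
eef_pos: [537.0, -64.8, 177.6]
tcp_rot: [3.141, -0.0, 0.0]
ft_force: [0.8, 0.0, -4.1]
opening: 0.435
grip_force: 30.0
```

Request:
{"fn": "arm_command", "kwargs": {"targets": [[0,0,0.5,0,0],[0,0,0.5,0,0]]}}

```text
t: 48.35
eef_pos: [537.2, -64.9, 177.5]
tcp_rot: [3.141, -0.001, 0.0]
ft_force: [-0.6, 0.1, 1.1]
opening: 0.437
grip_force: 30.0
```

On the floor. Release, rise and move clear.

Request:
{"fn": "arm_command", "kwargs": {"targets": [[0,0,0,0,0.6],[0,0,0,0,0.8],[0,0,0,0,1],[0,0,0,0,1],[0,0,0,0,1]]}}

```text
t: 48.85
eef_pos: [537.0, -64.8, 177.1]
tcp_rot: [3.141, -0.0, 0.0]
ft_force: [-0.1, 0.7, 0.7]
opening: 0.8
grip_force: 0.0
```

Request:
{"fn": "arm_command", "kwargs": {"targets": [[0,0,-10,0,1],[0,0,-35,0,1],[0,0,-70,0,1],[0,0,-95,0,1],[0,0,-110,0,1]]}}

```text
t: 49.35
eef_pos: [537.4, -64.9, 290.1]
tcp_rot: [3.141, -0.003, 0.0]
ft_force: [0.5, 0.4, -0.5]
opening: 0.999
grip_force: 0.0
```

Request:
{"fn": "arm_command", "kwargs": {"targets": [[-15,45,0,0,1],[-30,90,0,0,1],[-45,135,0,0,1],[-60,180,0,0,1],[-75,225,0,0,1]]}}

```text
t: 49.85
eef_pos: [461.2, -291.5, 288.1]
tcp_rot: [3.141, -0.001, 0.0]
ft_force: [2.1, 0.5, 0.6]
opening: 1.003
grip_force: 0.0
```

Request:
{"fn": "arm_command", "kwargs": {"targets": [[0,40,0,0,1],[0,80,0,0,1],[0,120,0,0,1],[0,120,0,0,1],[0,120,0,0,1]]}}

```text
t: 50.35
eef_pos: [461.8, -410.2, 287.2]
tcp_rot: [-3.141, 0.0, -0.001]
ft_force: [-0.3, -0.5, 0.6]
opening: 1.001
grip_force: 0.0
```

Run:
```python
from m import *
blue=cv2.inRange(hsv,(90,36,90),(120,255,255))
comps("TUBCAP",blue,(287,160,325,205),124); comps("BOTCAP",blue,(330,155,360,190),205)
s=env.state(); print(s["eef_pos"],s["t"])
save("scene","c12.png",None,1.42)
```

```text
188 146 134 94
tray 3339.0 (183.4710235595703, 217.7704315185547) -> [449.3 343.2] [208.8 123.7] 3.1
caddy 339.5 (296.5828552246094, 142.2279052734375) -> [641.7  34.1] [282.5  87.3] 83.5
caddy 136.5 (323.20294189453125, 186.46177673339844) -> [521.7 -33.3] [71.6 50.7] 30.7
TUBCAP 329.5 (302.5, 182.5) -> [523.9  26.3] [48.9 54.7] 54.5
BOTCAP 209.5 (342.94000244140625, 171.92001342773438) -> [537.1 -63.5] [35.8 41.2] 35.6
[ 461.95625736 -409.44923146  287.42911791] 50.4
```

View pics/c12.png

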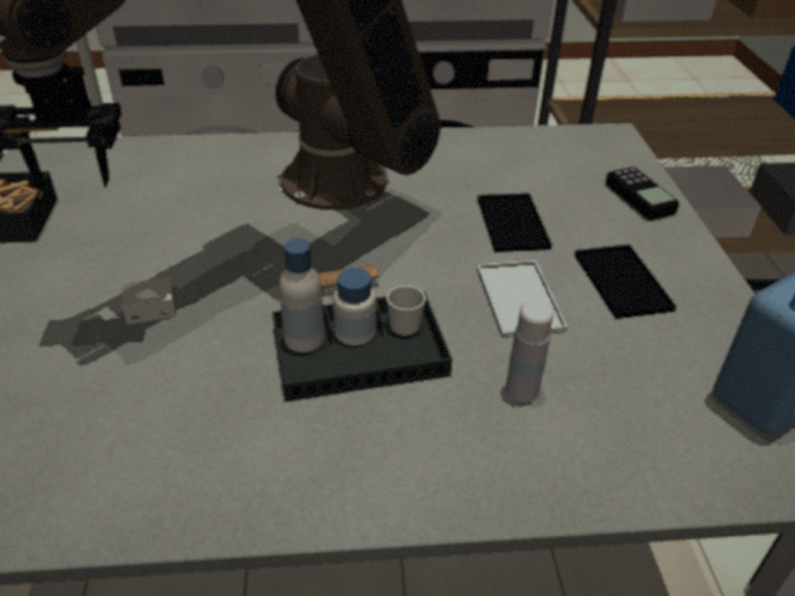

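The bottle (px 300,300) and tub (355,310) are upright in their own bays, within about 2 mm of where they started. The box is shut (148,300), the cup, can and brush haven't moved, and the arm is clear. Handing in.

```bash
python3 -c "
from cell import env
print(env.job_done())"
```

```text
the job is handed in; nothing more can be done
None
```

The job is done and handed in at about 50 s of the 147 s allowed: the soap bar is shut in its box, and the bottle and tub are upright in their own bays within about 2 mm of where they stood; the hand-in returned no verdict.

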